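# Roll the axle roller up to its stop

## Task

Two steel cylinders wait at the foot of the two-lane wooden ramp. With the fingertips, push the one with the axle stubs slowly up its lane, over the crest and into the pocket against the stop plate, without letting it get away and run back down, then leave it resting there. Only push it: do not take it between the fingers or lift it, and leave the plain sleeve and everything else where it is.

Things in the scene. Friction and masses are not known exactly. Their poses are not given: they have to be found in the camera images.
- rack: Fixed two-lane plywood ramp stand, 300 x 194 mm, 87 mm high. Origin: under it on the bench; x points level in the up-slope direction, y across the lanes, z up. Two equal lanes centred at y = +46 and -46 mm, each 82 mm wide between 10 mm thick side rails, 24 mm above the running surface. Base board x = -130 to 170 mm. Slope foot edge at x = -110 mm, height 20 mm.
- deck: The 10 degree slope, fixed to the rack. Origin: on the running surface at the foot edge, midway between the lanes; x runs up along the slope (crest edge at x = 170 mm), y across the lanes, z out of the surface. A foot lip, 8 mm high above the surface and 12 mm thick (x = -12 to 0), keeps the waiting cylinders from rolling off.
- crest (a point): Crest edge at the top of the slope, midway between the lanes: rack x = 57 mm, height 49.5 mm. Behind it each lane has a level pocket, 3 mm lower (floor height 46.5 mm) and 39 mm long, up to the stop plate.
- stop (a point): Upright aluminium stop plate across both lanes, 40 mm high over the pocket floor, 12 mm thick: this point is the middle of its face's top edge (rack x = 96 mm, height 86.5 mm). A level ledge at pocket-floor height lies behind it.
- pocket_a (a point): On the pocket floor of the lane at rack y = +46 mm, rack x = 70.5 mm: below the centre of a cylinder resting in the pocket. A 50 mm cylinder there has its centre 25 mm higher (height 71.5 mm), 1 mm or so from the stop or touching it, and stays by itself.
- pocket_b (a point): The same for the lane at rack y = -46 mm.
- roller: ROLLER TO PUSH: polished steel drum, 50 mm diameter, 48 mm long, a 16 mm thick axle stub 14 mm long at each end; 0.3 to 0.65 kg. Origin: centre; own y is its axis, across the lane. Waits at either lane's foot against the lip, centre at deck x = 18, z = 25 mm. Rolls freely, runs back when left, a few N push it. Above 0.3 m/s it has got away; the drop into the pocket alone gives 0.2.
- sleeve: The other cylinder, to be left where it waits at the foot of the other lane: plain polished steel sleeve, 50 mm diameter, 76 mm long, no axle stubs, flat ends with a dark bore. Origin: its centre; own y is its axis. It too rests against the lip, centre at deck x = 18, z = 25 mm.
- bush: Bystander: brass bush, 28 mm diameter, 30 mm high, standing on the ledge behind the stop. Origin: centre of its underside.
- race: Bystander: steel bearing race (ring), 52 mm outside, 16 mm high, lying on the bench beyond the foot of the rack. Origin: centre of its underside.
- driver: Bystander: screwdriver lying on the bench beside the rack (the side away from the robot), about along it. Origin: under its middle.
- jar: Bystander: clear closed jar, 60 mm diameter, 75 mm high, standing beyond the stop end. Origin: centre of its underside.
- can: Bystander: can, 58 mm diameter, 150 mm high, standing beyond the stop end towards the far side. Origin: centre of its underside.
- wrench: Bystander: wrench lying on the bench at the robot's right. Origin: under its middle.
- tray: Bystander: blue open parts tray, 160 x 220 x 50 mm, at the robot's left. Origin: centre of its underside.
Not all that is in view belongs to the job. What is shaped like the roller but green or orange is not meant.

How it is judged:
By the outcome, as a careful person would: the job done as asked, in the order asked, and still so for the second after the job is handed in, with the robot touching nothing.
It also fails if it takes over 38 s, if anything falls off the work surface, if the arm or the gripper's body presses on something with over 40 N, if the wrist force passes 120 N, or if a joint passes its speed limit or range.

## Robot

A 7-joint arm with a two-finger parallel gripper is mounted at the origin on the work surface. World frame = base frame: x ahead of the robot, y to its left, z up, the work surface at z = 0. Lengths are in m, angles in degrees, forces in N, time in s.
With the tool pointing down it reaches from about 0.4 to 0.85 m from the base axis. Payload 10.4 kg.
Tool frame: the origin (TCP) lies at the very end of the fingers, on their centre line; the grasp point (between the pads) lies 19 mm behind it; z points along the fingers, y is the direction in which the jaws open and shut (so a half turn about z gives the same grasp; the last joint's range is limited). The gripper opens to 87 mm and grips with 3 to 60 N. Pads are 19 mm wide; open, the fingers measure 117 mm over their backs; the gripper's body (75 mm by 190 mm) begins 51 mm behind the grasp point.
Start: joints at [63.22, 19.034, -3.707, 83.658, 1.238, 77.344, -5.071], TCP at [0.269, -0.564, 0.223] pointing down, gripper open.
Joint ranges: [-148.97, 148.97], [-28.65, 121.19], [-84.17, 76.75], [9.2, 138.47], [-72.65, 252.65], [3.7, 117.97], [-149.18, 149.18]. Speed limits (degrees/s): [127.2, 127.2, 159.86, 159.86, 180, 180, 180].

## Interface

Orientations are given as a 3x3 rotation matrix whose columns are the frame's x, y, z axes.
In Python, from workcell import readout, cams, hand_in, nets gives the robot as it stands.
- The arm moves only by the tool carry_out, never from a script. Its argument "steps" is a list of rows, each an object of numbers: "ax", "ay", "az": the turn, a rotation vector about the tool's x, y, z in degrees; "dx", "dy", "dz": the shift along the tool's x, y, z in m; "gripper": the opening, from 0 (shut) to 1 (fully open). A call has 1 to 12 rows; each row shifts and turns the commanded pose from where the row before left it, along the tool's axes as they then stand; what a row does not reach is not made up. A row lasts 1/10 s, in which the tool goes at most 50 mm and 8.59 degrees, less where a joint would pass 70% of its speed; a pose out of reach is approached as far as the arm can. A call is refused whole if a number of a shift passes 0.05 or a number of a turn 8.59, either way. A call with a gripper value outside its range is refused whole. The fingers move at their own pace and stop on an object; the grip force is fixed at half the most. Time passes only in rows, so rows that do not move let the fingers close. It gives the time, the measured TCP pose, the force and the opening at its end, in the units of the state.
- readout.state(): the state, without advancing time (a new reading comes with each control period).
- cams.capture(name): name is "scene" or "top" or "wrist"; returns the picture (420x560x3 uint8, red, green, blue); there is no depth.
- cams.calibration(name): a dict with "vfov" (degrees; the focal length in pixels is half the picture's height over the tangent of half this angle, whatever the lens; pixels are square), "cx", "cy" (the principal point, pixels), "rvec" (rotation vector, rad) and "tvec" (3), from world to camera coordinates, as OpenCV has them; the wrist camera has in their place "tool_from_camera" (4x4, takes a point from camera to tool coordinates, whose origin is the TCP and whose axes are the flange's). Camera axes: x right, y down, z forward; pixel columns grow to the right and rows downward; lengths in m; the calibration is good to about 2 mm. The wrist camera is an equidistant fisheye: a pixel r from the principal point sees the ray r / f radians off the axis. A picture is of the moment at which its call begins: read the wrist's pose just before it. calibration takes no time and is no camera call.
- hand_in(): hands the job in, once; it reports no verdict.
Trained networks look in the newest picture that a camera, given by its name, has taken for a name from the list of things; names that differ only in an ending like _2 or _b are one class to them, and where a whole thing is asked for, a point or a joint stands for the part that bears it (a point fixed in the world has none). Each returns a list of dicts, best first, with "confidence" (0 to 1); they miss things now and then, are a little off and sometimes report something else, mostly with a low value. They report only what shows in the picture. A call takes as long as a camera call. They do not tell look-alikes from the thing itself.
- nets.masks_of(label, camera): "pixels" (420x560 bool, what is visible of it) and "location" ([row, column] in pixels, amid what is visible of it).
The state is a dict: "time": time; "joint_pos": joint angles; "qvel": joint speeds; "joint_torque": joint torques, N m; "position": TCP position; "eef_rot": TCP orientation; "ft_force": force on the tool from outside, world axes, zero at the start; "wrist_torque": the same for the moment, N m; "opening": opening from 0.0 (shut) to 1.0 (fully open).
Only numpy, scipy, OpenCV 4.12 (cv2) and the standard library are available. Lean on these libraries where they do the work, as an engineer would, in place of code of your own. Each camera call takes 0.05 s, during which the arm holds its last target. There are 200 camera calls.

## Working session

There is one attempt and no reset: what is moved stays moved. The work goes in short steps, Python scripts to look and compute and a tool call to move; the robot and the scene stay as the last step left them, time stands still between calls to the robot, and variables do not carry over. Pictures are saved under pics/ and viewed, about 8 in all and at most 12, crops included, and the job is handed in when it is done.

Besides the shell and the picture viewer there is one more tool, called by a JSON object that holds its "op" and its "data". carry_out: Moves the arm, as the interface text tells. Its arguments: {"type":"object","properties":{"steps":{"type":"array"}},"required":["steps"]}

```bash
ls; mkdir -p pics
python3 - <<'E'
from workcell import readout, cams, nets
import cv2, numpy as np
print(readout.state())
for n in ("scene","top"):
    im=cams.capture(n); cv2.imwrite(f"pics/{n}0.png",im[:,:,::-1]); print(n,cams.calibration(n))
    for l in ("rack","roller","sleeve","stop"):
        try: print(l,[(round(d["confidence"],2),d["location"],int(d["pixels"].sum())) for d in nets.masks_of(l,n)][:3])
        except Exception as e: print(l,e)
E
```

```text
pics
{'time': 0.0, 'joint_pos': array([63.22091857, 19.07244624, -3.70602153, 83.70687491,  1.23800692,
       77.34527859, -5.06879797]), 'qvel': array([ 0.14073904,  0.0416912 ,  0.0600124 , -0.0140341 , -0.02818358,
        0.05239318, -0.05029523]), 'joint_torque': array([-1.07524265e-03, -6.23260546e+01,  2.35865236e-02, -3.89897346e+01,
       -6.15540706e-02,  3.97439883e-02,  1.24447115e-04]), 'position': array([ 0.26871988, -0.56383121,  0.22174153]), 'eef_rot': array([[ 9.02687168e-01,  4.30296841e-01, -7.10754792e-04],
       [ 4.30297420e-01, -9.02686240e-01,  1.29706428e-03],
       [-8.34659083e-05, -1.47667924e-03, -9.99998906e-01]]), 'ft_force': array([-0.59460234,  0.00769074,  0.13726438]), 'wrist_torque': array([0.02291565, 0.00675277, 0.02077806]), 'opening': 0.9965312834689709}
scene {'vfov': 53.01966889826901, 'cx': 284.1307004418222, 'cy': 210.29779477599362, 'rvec': array([ 1.60628915,  2.18743028, -0.67270941]), 'tvec': array([ 0.15569213, -0.41334197,  1.55740813])}
rack [(0.89, [225.5, 292.5], 5986)]
roller [(0.88, [164.0, 272.8], 289), (0.84, [187.8, 182.7], 317), (0.78, [199.2, 250.4], 353)]
sleeve [(0.63, [225.3, 242.9], 511)]
stop [(0.6, [227.4, 290.4], 5947)]
top {'vfov': 54.72282406220207, 'cx': 280.2342814328058, 'cy': 205.42561032357295, 'rvec': array([ 2.12152688, -2.13335751,  0.1794792 ]), 'tvec': array([0.02366097, 0.58915273, 1.30532009])}
rack [(0.6, [210.2, 273.6], 4537)]
roller [(0.85, [267.2, 313.1], 247), (0.82, [245.4, 354.2], 244), (0.71, [214.6, 318.5], 273)]
sleeve [(0.89, [190.7, 315.0], 351)]
stop [(0.57, [207.7, 276.1], 4364)]
```

Run:
```python
import cv2
a=cv2.imread("pics/top0.png")[130:310,170:410]; cv2.imwrite("pics/t1.png",cv2.resize(a,None,fx=3.3,fy=3.3,interpolation=cv2.INTER_CUBIC))
```

```text
(no output)
```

View pics/t1.png

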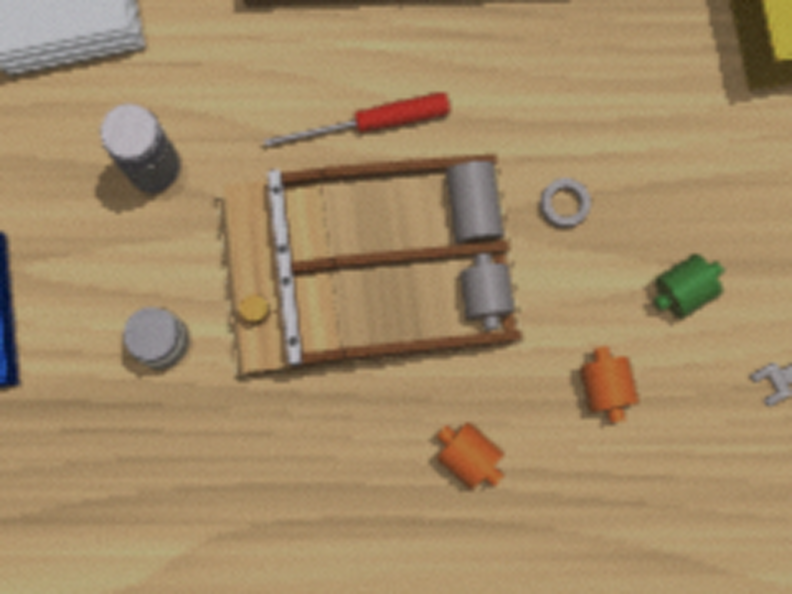

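View pics/scene0.png

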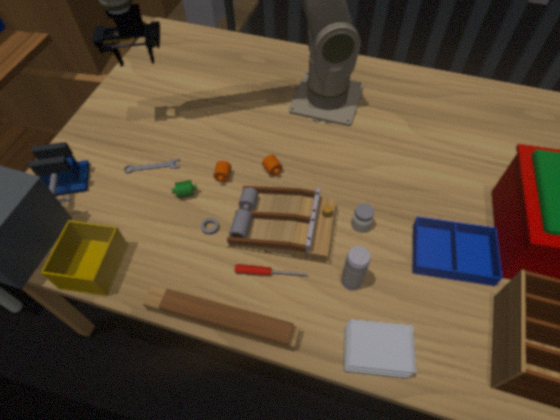

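The pictures show the stubbed steel drum at the foot of the lane nearer the robot, at about (318, 215) in the top image. The plain sleeve is in the far lane at about (315, 191). Up-slope is to the left, which is world +y, so this is lane a. The other "roller" hits are orange and green decoys. Next I'll fit the rack pose.

```bash
cat > h.py <<'E'
import numpy as np, cv2
from scipy.optimize import least_squares
from workcell import readout, cams, nets
def proj(P,c):
    f=210/np.tan(np.radians(c["vfov"])/2); R,_=cv2.Rodrigues(c["rvec"])
    p=(R@np.asarray(P,float).T).T+c["tvec"]; return np.c_[c["cx"]+f*p[:,0]/p[:,2], c["cy"]+f*p[:,1]/p[:,2]]
def r2w(P,q):
    P=np.asarray(P,float); c,s=np.cos(q[2]),np.sin(q[2])
    return np.c_[q[0]+c*P[:,0]-s*P[:,1], q[1]+s*P[:,0]+c*P[:,1], P[:,2]]
def projw(P,st):
    c=cams.calibration("wrist"); T=np.array(c["tool_from_camera"]); f=210/np.tan(np.radians(c["vfov"])/2)
    t=(np.asarray(P)-st["position"])@st["eef_rot"]; p=(t-T[:3,3])@T[:3,:3]
    rho=np.hypot(p[:,0],p[:,1]); r=f*np.arctan2(rho,p[:,2]); return np.c_[c["cx"]+r*p[:,0]/rho, c["cy"]+r*p[:,1]/rho]
ROL=[-.0966,.046,.0477]; SLV=[-.0966,-.046,.0477]
E
python3 - <<'E'
from h import *
P=np.array([[.096,-.097,.0865],[.096,.097,.0865],[.108,-.097,.0865],[.108,.097,.0865],ROL,SLV,[.170,-.097,.0465],[.170,.097,.0465]])
crop=np.array([[282,170],[300,361],[268,172],[288,363],[488,290],[474,201],[226,188],[240,377]],float)
z=crop/3.3+[170,130]
c=cams.calibration("top")
s=least_squares(lambda q:(proj(r2w(P,q),c)-z).ravel(),[.6,0,1.6],loss="soft_l1")
print(s.x,np.degrees(s.x[2])); print(np.round(proj(r2w(P,s.x),c)-z,1))
q=s.x; np.save("q.npy",q)
cs=cams.calibration("scene"); print("scene roller,sleeve",proj(r2w([ROL,SLV],q),cs))
print("roller w",r2w([ROL],q),"tcp start",r2w([[-.140,.046,.038]],q),"end",r2w([[.036,.046,.061]],q), "upslope",np.cos(q[2]),np.sin(q[2]))
E
```

```text
[ 0.57997216 -0.00417914  1.69601168] 97.1743110668515
[[-0.6 -0.2]
 [ 1.2  0.3]
 [ 0.1 -0.3]
 [ 1.1  0.2]
 [ 0.3  0.2]
 [ 0.5  0.4]
 [-4.5 -0.1]
 [-2.2 -0.5]]
scene roller,sleeve [[247.11325683 198.77005291]
 [239.74186258 224.73772562]]
roller w [[ 0.54639652 -0.1057677   0.0477    ]] tcp start [[ 0.55181668 -0.14882791  0.038     ]] end [[0.52983632 0.02579415 0.061     ]] upslope -0.12488839994162007 0.9921707955589208
```

Run:
```python
from h import *
st=readout.state(); R=st["eef_rot"]; d=(np.array([.552,-.149,.2217])-st["position"])/12
for i in range(12):
    Rz=cv2.Rodrigues(np.array([0,0,np.radians(-5.98*i)]))[0]; print(i,np.round(d@(R@Rz),4))
```

```text
0 [ 0.0362 -0.0211  0.0001]
1 [ 0.0382 -0.0172  0.0001]
2 [ 0.0398 -0.0131  0.0001]
3 [ 0.0409 -0.0089  0.0001]
4 [ 0.0416 -0.0046  0.0001]
5 [ 0.0419 -0.0002  0.0001]
6 [0.0417 0.0041 0.0001]
7 [0.041  0.0084 0.0001]
8 [0.0399 0.0127 0.0001]
9 [0.0384 0.0168 0.0001]
10 [0.0364 0.0207 0.0001]
11 [0.0341 0.0243 0.0001]
```

{"op": "carry_out", "data": {"steps": [{"dx": 0.036, "dy": -0.021, "az": -6, "gripper": 0.17}, {"dx": 0.038, "dy": -0.017, "az": -6, "gripper": 0.17}, {"dx": 0.04, "dy": -0.013, "az": -6, "gripper": 0.17}, {"dx": 0.041, "dy": -0.009, "az": -6, "gripper": 0.17}, {"dx": 0.042, "dy": -0.005, "az": -6, "gripper": 0.17}, {"dx": 0.042, "dy": 0.0, "az": -6, "gripper": 0.17}, {"dx": 0.042, "dy": 0.004, "az": -6, "gripper": 0.17}, {"dx": 0.041, "dy": 0.008, "az": -6, "gripper": 0.17}, {"dx": 0.04, "dy": 0.013, "az": -6, "gripper": 0.17}, {"dx": 0.038, "dy": 0.017, "az": -6, "gripper": 0.17}, {"dx": 0.036, "dy": 0.021, "az": -6, "gripper": 0.17}, {"dx": 0.034, "dy": 0.024, "az": -6, "gripper": 0.17}]}}

```text
validation failed for argument at $.st...
```

{"op": "carry_out", "data": {"steps": [{"dz": 0.03, "gripper": 0.17}, {"dz": 0.03, "gripper": 0.17}, {"gripper": 0.17}]}}

```text
validation failed for argument at $.st...
```

Run:
```python
from h import *
q=np.load("q.npy"); st=readout.state(); im=cams.capture("wrist").copy(); print(cams.calibration("wrist"))
P=np.array([[.096,-.097,.0865],[.096,.097,.0865],[.057,0,.0495],ROL,SLV,[-.110,.087,.020],[-.110,.005,.020],[.057,.087,.0495],[.057,.005,.0495],[-.0966,.084,.0477],[-.0966,.008,.0477]])
uv=projw(r2w(P,q),st); print(np.round(uv,1))
for l in ("roller","sleeve"): print(l,[(round(d["confidence"],2),d["location"],int(d["pixels"].sum())) for d in nets.masks_of(l,"wrist")][:3])
im=cv2.resize(im[:,:,::-1],None,fx=1.4,fy=1.4)
for u in uv: cv2.circle(im,tuple(int(round(v*1.4)) for v in u),3,(0,0,255),1)
cv2.imwrite("pics/w1.png",im)
print(st["position"],st["eef_rot"],st["opening"],st["time"])
```

```text
{'vfov': 65.70646984690485, 'cx': 276.274177308048, 'cy': 211.42698026162438, 'tool_from_camera': array([[-1.34642622e-04, -9.64071856e-01, -2.65641561e-01,
         7.20778937e-02],
       [ 9.99999671e-01,  8.28061429e-05, -8.07379872e-04,
        -2.29405540e-04],
       [ 8.00368964e-04, -2.65641582e-01,  9.64071527e-01,
        -1.62215456e-01],
       [ 0.00000000e+00,  0.00000000e+00,  0.00000000e+00,
         1.00000000e+00]])}
[[  20.  -162.8]
 [ -35.3  -75. ]
 [  17.  -117.7]
 [  67.9 -108.7]
 [  96.8 -151.4]
 [  71.3  -79.5]
 [  95.5 -120.5]
 [  -6.6  -76.2]
 [  15.6 -115.5]
 [  56.2  -88.6]
 [  79.9 -127.4]]
roller [(0.52, [5.7, 11.6], 269)]
sleeve []
[ 0.26891446 -0.56416139  0.2225239 ] [[ 9.02698620e-01  4.30273401e-01 -3.65504833e-05]
 [ 4.30273403e-01 -9.02698620e-01  3.49747401e-05]
 [-1.79453704e-05 -4.72983505e-05 -9.99999999e-01]] 0.9987759522831878 0.5
```

View pics/w1.png

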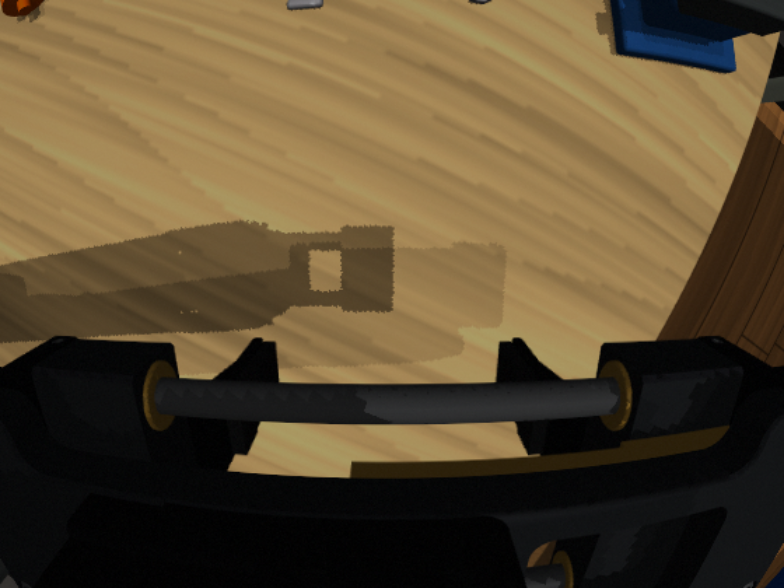

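The move was refused, so the arm has not moved and the wrist image only shows the start view. I'll retry with every field filled in.

{"op": "carry_out", "data": {"steps": [{"ax": 0, "ay": 0, "az": -6, "dx": 0.036, "dy": -0.021, "dz": 0, "gripper": 0.17}, {"ax": 0, "ay": 0, "az": -6, "dx": 0.038, "dy": -0.017, "dz": 0, "gripper": 0.17}, {"ax": 0, "ay": 0, "az": -6, "dx": 0.04, "dy": -0.013, "dz": 0, "gripper": 0.17}, {"ax": 0, "ay": 0, "az": -6, "dx": 0.041, "dy": -0.009, "dz": 0, "gripper": 0.17}, {"ax": 0, "ay": 0, "az": -6, "dx": 0.042, "dy": -0.005, "dz": 0, "gripper": 0.17}, {"ax": 0, "ay": 0, "az": -6, "dx": 0.042, "dy": 0, "dz": 0, "gripper": 0.17}, {"ax": 0, "ay": 0, "az": -6, "dx": 0.042, "dy": 0.004, "dz": 0, "gripper": 0.17}, {"ax": 0, "ay": 0, "az": -6, "dx": 0.041, "dy": 0.008, "dz": 0, "gripper": 0.17}, {"ax": 0, "ay": 0, "az": -6, "dx": 0.04, "dy": 0.013, "dz": 0, "gripper": 0.17}, {"ax": 0, "ay": 0, "az": -6, "dx": 0.038, "dy": 0.017, "dz": 0, "gripper": 0.17}, {"ax": 0, "ay": 0, "az": -6, "dx": 0.036, "dy": 0.021, "dz": 0, "gripper": 0.17}, {"ax": 0, "ay": 0, "az": -6, "dx": 0.034, "dy": 0.024, "dz": 0, "gripper": 0.17}]}}

```text
time: 1.85
position: [0.5524, -0.1473, 0.2228]
eef_rot: [[-0.134, 0.991, 0.001], [0.991, 0.134, -0.0], [-0.0, 0.0, -1.0]]
ft_force: [0.4, -0.4, -0.3]
opening: 0.17
```

Run:
```python
from h import *
q=np.load("q.npy"); st=readout.state(); im=cams.capture("wrist").copy()
P=np.array([[.096,-.097,.0865],[.096,.097,.0865],[.057,0,.0495],ROL,SLV,[-.110,.087,.020],[-.110,.005,.020],[.057,.087,.0495],[.057,.005,.0495],[-.0966,.084,.0477],[-.0966,.008,.0477]])
uv=projw(r2w(P,q),st); print(np.round(uv,1))
for l in ("roller","sleeve"): print(l,[(round(d["confidence"],2),d["location"],int(d["pixels"].sum())) for d in nets.masks_of(l,"wrist")][:3])
im=cv2.resize(im[:,:,::-1],None,fx=1.4,fy=1.4)
for u in uv: cv2.circle(im,tuple(int(round(v*1.4)) for v in u),3,(0,0,255),1)
cv2.imwrite("pics/w2.png",im)
```

```text
[[420.7 -21.6]
 [224.8 -36. ]
 [322.2  11.6]
 [276.5 153.7]
 [363.1 155.9]
 [240.1 163.1]
 [312.6 163.8]
 [238.2  10.5]
 [317.5  11.3]
 [239.9 153.6]
 [313.  154.3]]
roller [(0.96, [150.7, 276.4], 2767), (0.91, [234.6, 188.7], 1248), (0.79, [317.4, 269.6], 651)]
sleeve []
```

View pics/w2.png

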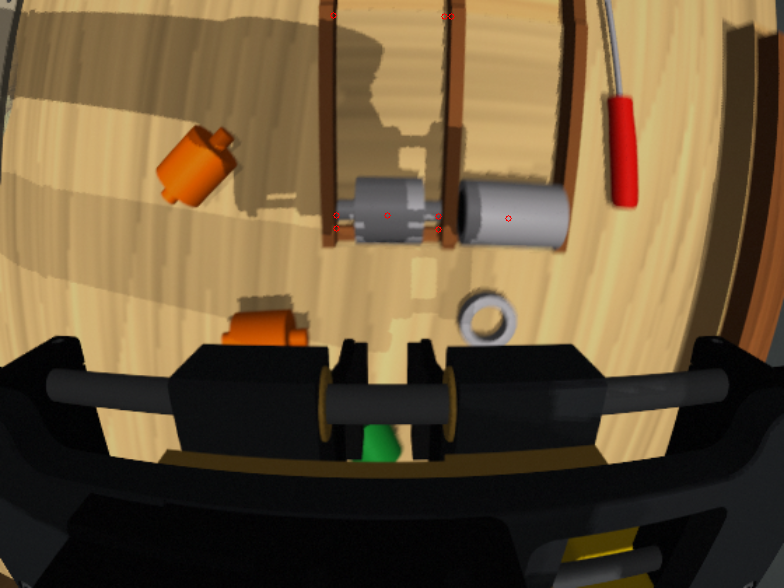

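The overlay of the fitted rack and roller matches the wrist image to about 1 mm, with the roller at (276, 151) and the fingers centred on its lane. Descending behind it.

{"op": "carry_out", "data": {"steps": [{"ax": 0, "ay": 0, "az": 0.5, "dx": -0.003, "dy": 0, "dz": 0.045, "gripper": 0.17}, {"ax": 0, "ay": 0, "az": 0, "dx": 0, "dy": 0, "dz": 0.045, "gripper": 0.17}, {"ax": 0, "ay": 0, "az": 0, "dx": 0, "dy": 0, "dz": 0.045, "gripper": 0.17}, {"ax": 0, "ay": 0, "az": 0, "dx": 0, "dy": 0, "dz": 0.03, "gripper": 0.17}, {"ax": 0, "ay": 0, "az": 0, "dx": 0, "dy": 0, "dz": 0.016, "gripper": 0.17}, {"ax": 0, "ay": 0, "az": 0, "dx": 0, "dy": 0, "dz": 0, "gripper": 0.17}, {"ax": 0, "ay": 0, "az": 0, "dx": 0, "dy": 0, "dz": 0, "gripper": 0.17}]}}

```text
time: 2.7
position: [0.5528, -0.1522, 0.0429]
eef_rot: [[-0.121, 0.993, 0.002], [0.993, 0.121, -0.001], [-0.001, 0.001, -1.0]]
ft_force: [0.2, 0.2, 0.8]
opening: 0.167
```

```bash
cat > pos.py <<'E'
from h import *
q=np.load("q.npy"); st=readout.state(); c,s=np.cos(q[2]),np.sin(q[2]); d=st["position"]-[q[0],q[1],0]
print("t",st["time"],"rack xyz mm",np.round([1e3*(c*d[0]+s*d[1]),1e3*(c*d[1]-s*d[0]),1e3*d[2]],1),"F",np.round(st["ft_force"],1),"yaw err",np.degrees(np.arctan2(st["eef_rot"][1,0],st["eef_rot"][0,0])-q[2]))
E
python3 pos.py
```

```text
t 2.7 rack xyz mm [-143.5   45.5   42.9] F [0.2 0.2 0.8] yaw err -0.2384812407712937
```

{"op": "carry_out", "data": {"steps": [{"ax": 0, "ay": 0, "az": 0, "dx": 0.003, "dy": 0, "dz": 0.002, "gripper": 0.17}, {"ax": 0, "ay": 0, "az": 0, "dx": 0.003, "dy": 0, "dz": 0.002, "gripper": 0.17}, {"ax": 0, "ay": 0, "az": 0, "dx": 0.003, "dy": 0, "dz": 0, "gripper": 0.17}, {"ax": 0, "ay": 0, "az": 0, "dx": 0.002, "dy": 0, "dz": 0, "gripper": 0.17}, {"ax": 0, "ay": 0, "az": 0, "dx": 0.002, "dy": 0, "dz": 0, "gripper": 0.17}, {"ax": 0, "ay": 0, "az": 0, "dx": 0.003, "dy": 0, "dz": -0.0005, "gripper": 0.17}, {"ax": 0, "ay": 0, "az": 0, "dx": 0.003, "dy": 0, "dz": -0.0005, "gripper": 0.17}, {"ax": 0, "ay": 0, "az": 0, "dx": 0.003, "dy": 0, "dz": -0.0005, "gripper": 0.17}, {"ax": 0, "ay": 0, "az": 0, "dx": 0.003, "dy": 0, "dz": -0.0005, "gripper": 0.17}, {"ax": 0, "ay": 0, "az": 0, "dx": 0.003, "dy": 0, "dz": -0.0005, "gripper": 0.17}]}}

```text
time: 3.7
position: [0.5486, -0.1237, 0.0401]
eef_rot: [[-0.122, 0.993, 0.0], [0.993, 0.122, -0.0], [-0.0, 0.0, -1.0]]
ft_force: [1.0, -5.0, 2.2]
opening: 0.166
```

```bash
python3 pos.py
python3 - <<'E'
from h import *
im=cams.capture("wrist"); print([(round(d["confidence"],2),d["location"],int(d["pixels"].sum())) for d in nets.masks_of("roller","wrist")][:2])
cv2.imwrite("pics/w3.png",im[:,:,::-1])
E
```

```text
t 3.7 rack xyz mm [-114.6   46.    40.1] F [ 1.  -5.   2.2] yaw err -0.18991538166707897
[(0.81, [200.3, 278.1], 13251), (0.73, [161.6, 37.9], 6348)]
```

View pics/w3.png

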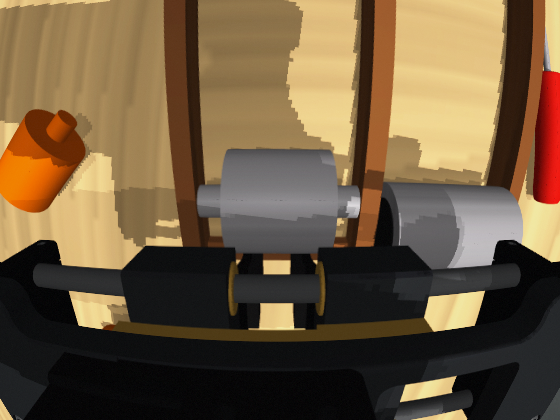

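The roller is held squarely against both fingertips with a push of about 5 N, at (200, 278) in the wrist image, and the sleeve is untouched. Carrying on up the slope.

{"op": "carry_out", "data": {"steps": [{"ax": 0, "ay": 0, "az": 0, "dx": 0.004, "dy": 0, "dz": -0.0007, "gripper": 0.17}, {"ax": 0, "ay": 0, "az": 0, "dx": 0.004, "dy": 0, "dz": -0.0007, "gripper": 0.17}, {"ax": 0, "ay": 0, "az": 0, "dx": 0.004, "dy": 0, "dz": -0.0007, "gripper": 0.17}, {"ax": 0, "ay": 0, "az": 0, "dx": 0.004, "dy": 0, "dz": -0.0007, "gripper": 0.17}, {"ax": 0, "ay": 0, "az": 0, "dx": 0.004, "dy": 0, "dz": -0.0007, "gripper": 0.17}, {"ax": 0, "ay": 0, "az": 0, "dx": 0.004, "dy": 0, "dz": -0.0007, "gripper": 0.17}, {"ax": 0, "ay": 0, "az": 0, "dx": 0.004, "dy": 0, "dz": -0.0007, "gripper": 0.17}, {"ax": 0, "ay": 0, "az": 0, "dx": 0.004, "dy": 0, "dz": -0.0007, "gripper": 0.17}, {"ax": 0, "ay": 0, "az": 0, "dx": 0.004, "dy": 0, "dz": -0.0007, "gripper": 0.17}, {"ax": 0, "ay": 0, "az": 0, "dx": 0.004, "dy": 0, "dz": -0.0007, "gripper": 0.17}, {"ax": 0, "ay": 0, "az": 0, "dx": 0.004, "dy": 0, "dz": -0.0007, "gripper": 0.17}, {"ax": 0, "ay": 0, "az": 0, "dx": 0.004, "dy": 0, "dz": -0.0007, "gripper": 0.17}]}}

```text
time: 5.0
position: [0.5427, -0.0759, 0.0485]
eef_rot: [[-0.122, 0.993, -0.0], [0.993, 0.122, -0.0], [-0.0, -0.0, -1.0]]
ft_force: [0.5, -4.3, 2.4]
opening: 0.169
```

```bash
python3 pos.py
python3 - <<'E'
from h import *
cams.capture("wrist"); print([(round(d["confidence"],2),d["location"],int(d["pixels"].sum())) for d in nets.masks_of("roller","wrist")][:2])
E
```

```text
t 5.0 rack xyz mm [-66.5  45.9  48.5] F [ 0.5 -4.3  2.4] yaw err -0.19277363545803083
[(0.73, [220.4, 58.8], 4660), (0.71, [200.9, 278.0], 13063)]
```

The roller is still in contact, at (201, 278) in the tool view and unchanged.

{"op": "carry_out", "data": {"steps": [{"ax": 0, "ay": 0, "az": 0, "dx": 0.004, "dy": 0, "dz": -0.0007, "gripper": 0.17}, {"ax": 0, "ay": 0, "az": 0, "dx": 0.004, "dy": 0, "dz": -0.0007, "gripper": 0.17}, {"ax": 0, "ay": 0, "az": 0, "dx": 0.004, "dy": 0, "dz": -0.0007, "gripper": 0.17}, {"ax": 0, "ay": 0, "az": 0, "dx": 0.004, "dy": 0, "dz": -0.0007, "gripper": 0.17}, {"ax": 0, "ay": 0, "az": 0, "dx": 0.004, "dy": 0, "dz": -0.0007, "gripper": 0.17}, {"ax": 0, "ay": 0, "az": 0, "dx": 0.004, "dy": 0, "dz": -0.0007, "gripper": 0.17}, {"ax": 0, "ay": 0, "az": 0, "dx": 0.004, "dy": 0, "dz": -0.0007, "gripper": 0.17}, {"ax": 0, "ay": 0, "az": 0, "dx": 0.004, "dy": 0, "dz": -0.0007, "gripper": 0.17}, {"ax": 0, "ay": 0, "az": 0, "dx": 0.004, "dy": 0, "dz": -0.0007, "gripper": 0.17}, {"ax": 0, "ay": 0, "az": 0, "dx": 0.004, "dy": 0, "dz": -0.0007, "gripper": 0.17}, {"ax": 0, "ay": 0, "az": 0, "dx": 0.004, "dy": 0, "dz": -0.0007, "gripper": 0.17}, {"ax": 0, "ay": 0, "az": 0, "dx": 0.004, "dy": 0, "dz": -0.0007, "gripper": 0.17}]}}

```text
time: 6.3
position: [0.5369, -0.0282, 0.0569]
eef_rot: [[-0.122, 0.993, 0.0], [0.993, 0.122, -0.0], [-0.0, 0.0, -1.0]]
ft_force: [-0.2, -4.0, 3.6]
opening: 0.166
```

{"op": "carry_out", "data": {"steps": [{"ax": 0, "ay": 0, "az": 0, "dx": 0.004, "dy": 0, "dz": -0.0007, "gripper": 0.17}, {"ax": 0, "ay": 0, "az": 0, "dx": 0.004, "dy": 0, "dz": -0.0007, "gripper": 0.17}, {"ax": 0, "ay": 0, "az": 0, "dx": 0.004, "dy": 0, "dz": -0.0007, "gripper": 0.17}, {"ax": 0, "ay": 0, "az": 0, "dx": 0.004, "dy": 0, "dz": -0.0007, "gripper": 0.17}, {"ax": 0, "ay": 0, "az": 0, "dx": 0.004, "dy": 0, "dz": -0.0007, "gripper": 0.17}, {"ax": 0, "ay": 0, "az": 0, "dx": 0.003, "dy": 0, "dz": -0.0005, "gripper": 0.17}, {"ax": 0, "ay": 0, "az": 0, "dx": 0.002, "dy": 0, "dz": -0.0003, "gripper": 0.17}, {"ax": 0, "ay": 0, "az": 0, "dx": 0.002, "dy": 0, "dz": -0.0003, "gripper": 0.17}]}}

```text
time: 7.1
position: [0.5336, -0.0017, 0.0615]
eef_rot: [[-0.122, 0.993, 0.0], [0.993, 0.122, -0.0], [-0.0, 0.0, -1.0]]
ft_force: [-0.4, -4.2, 2.1]
opening: 0.169
```

```bash
python3 pos.py
python3 - <<'E'
from h import *
cams.capture("wrist"); print([(round(d["confidence"],2),d["location"],int(d["pixels"].sum())) for d in nets.masks_of("roller","wrist")][:2])
E
```

```text
t 7.1 rack xyz mm [ 8.3 45.7 61.5] F [-0.4 -4.2  2.1] yaw err -0.1910893929835927
[(0.95, [200.0, 279.8], 13343), (0.75, [310.2, 93.6], 1514)]
```

{"op": "carry_out", "data": {"steps": [{"ax": 0, "ay": 0, "az": 0, "dx": 0.002, "dy": 0, "dz": -0.0003, "gripper": 0.17}, {"ax": 0, "ay": 0, "az": 0, "dx": 0.002, "dy": 0, "dz": -0.0003, "gripper": 0.17}, {"ax": 0, "ay": 0, "az": 0, "dx": 0.002, "dy": 0, "dz": -0.0003, "gripper": 0.17}, {"ax": 0, "ay": 0, "az": 0, "dx": 0.002, "dy": 0, "dz": 0, "gripper": 0.17}, {"ax": 0, "ay": 0, "az": 0, "dx": 0.002, "dy": 0, "dz": 0, "gripper": 0.17}, {"ax": 0, "ay": 0, "az": 0, "dx": 0.002, "dy": 0, "dz": 0, "gripper": 0.17}, {"ax": 0, "ay": 0, "az": 0, "dx": 0.002, "dy": 0, "dz": 0, "gripper": 0.17}, {"ax": 0, "ay": 0, "az": 0, "dx": 0.002, "dy": 0, "dz": 0, "gripper": 0.17}, {"ax": 0, "ay": 0, "az": 0, "dx": 0.002, "dy": 0, "dz": 0, "gripper": 0.17}, {"ax": 0, "ay": 0, "az": 0, "dx": 0.002, "dy": 0, "dz": 0, "gripper": 0.17}, {"ax": 0, "ay": 0, "az": 0, "dx": 0.002, "dy": 0, "dz": 0, "gripper": 0.17}, {"ax": 0, "ay": 0, "az": 0, "dx": 0.002, "dy": 0, "dz": 0, "gripper": 0.17}]}}

```text
time: 8.4
position: [0.5307, 0.0223, 0.0623]
eef_rot: [[-0.122, 0.993, -0.0], [0.993, 0.122, 0.0], [0.0, -0.0, -1.0]]
ft_force: [0.4, 0.8, -0.8]
opening: 0.169
```

```bash
python3 pos.py
python3 - <<'E'
from h import *
im=cams.capture("wrist"); print([(round(d["confidence"],2),d["location"],int(d["pixels"].sum())) for d in nets.masks_of("roller","wrist")][:2])
cv2.imwrite("pics/w4.png",im[:,:,::-1])
E
```

```text
t 8.4 rack xyz mm [32.5 45.6 62.3] F [ 0.4  0.8 -0.8] yaw err -0.18462446750263664
[(0.91, [315.1, 95.0], 1333), (0.72, [189.6, 278.6], 13197)]
```

View pics/w4.png

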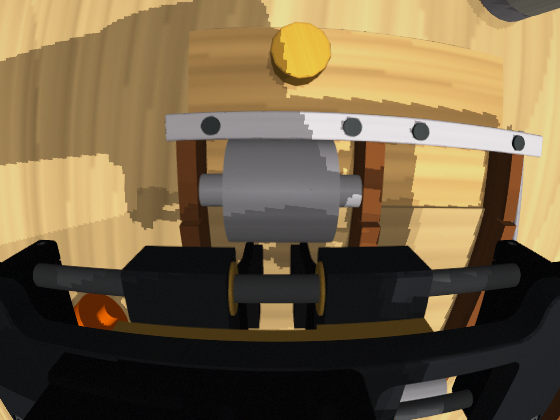

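The roller has dropped into the pocket against the stop plate, at (190, 279), and the push force has gone to zero. Backing off, then lifting clear.

{"op": "carry_out", "data": {"steps": [{"ax": 0, "ay": 0, "az": 0, "dx": -0.005, "dy": 0, "dz": 0, "gripper": 0.17}, {"ax": 0, "ay": 0, "az": 0, "dx": -0.01, "dy": 0, "dz": -0.002, "gripper": 0.17}, {"ax": 0, "ay": 0, "az": 0, "dx": -0.015, "dy": 0, "dz": -0.005, "gripper": 0.17}, {"ax": 0, "ay": 0, "az": 0, "dx": -0.02, "dy": 0, "dz": -0.015, "gripper": 0.17}, {"ax": 0, "ay": 0, "az": 0, "dx": -0.02, "dy": 0, "dz": -0.03, "gripper": 0.17}, {"ax": 0, "ay": 0, "az": 0, "dx": -0.01, "dy": 0, "dz": -0.04, "gripper": 0.17}, {"ax": 0, "ay": 0, "az": 0, "dx": 0, "dy": 0, "dz": -0.04, "gripper": 0.17}, {"ax": 0, "ay": 0, "az": 0, "dx": 0, "dy": 0, "dz": -0.02, "gripper": 0.17}, {"ax": 0, "ay": 0, "az": 0, "dx": 0, "dy": 0, "dz": 0, "gripper": 0.17}, {"ax": 0, "ay": 0, "az": 0, "dx": 0, "dy": 0, "dz": 0, "gripper": 0.17}]}}

```text
time: 9.5
position: [0.5404, -0.0583, 0.2142]
eef_rot: [[-0.121, 0.993, 0.0], [0.993, 0.121, -0.0], [-0.0, 0.0, -1.0]]
ft_force: [0.3, 0.2, -0.7]
opening: 0.168
```

```bash
python3 pos.py
python3 - <<'E'
from h import *
q=np.load("q.npy"); st=readout.state(); im=cams.capture("wrist")
uv=projw(r2w([[.0705,.046,.0715],SLV],q),st); print("expect",np.round(uv,1)[:,::-1]); 
print([(round(d["confidence"],2),d["location"],int(d["pixels"].sum())) for d in nets.masks_of("roller","wrist")][:3])
im=im[:,:,::-1].copy()
for u in uv: cv2.circle(im,tuple(int(round(v)) for v in u),3,(0,0,255),1)
cv2.imwrite("pics/w5.png",im)
E
```

```text
t 9.5 rack xyz mm [-48.7  46.1 214.2] F [ 0.3  0.2 -0.7] yaw err -0.24454968567482563
expect [[ 74.9 276.5]
 [237.6 360.8]]
[(0.6, [200.2, 140.4], 2232), (0.59, [69.2, 279.4], 3304)]
```

View pics/w5.png

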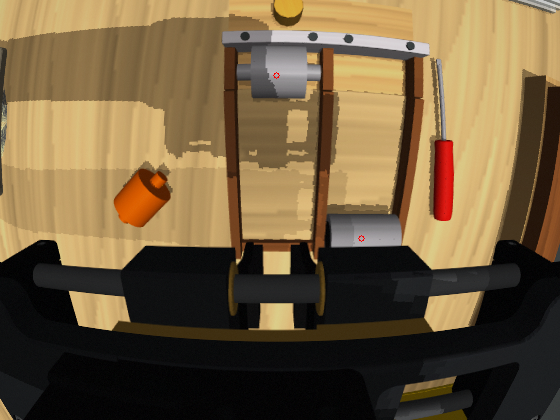

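The roller rests in the pocket at about (72, 278) against the plate. The sleeve and bush are where they were. I'll wait briefly, check it stays put, then hand in.

{"op": "carry_out", "data": {"steps": [{"ax": 0, "ay": 0, "az": 0, "dx": 0, "dy": 0, "dz": 0, "gripper": 0.17}, {"ax": 0, "ay": 0, "az": 0, "dx": 0, "dy": 0, "dz": 0, "gripper": 0.17}, {"ax": 0, "ay": 0, "az": 0, "dx": 0, "dy": 0, "dz": 0, "gripper": 0.17}, {"ax": 0, "ay": 0, "az": 0, "dx": 0, "dy": 0, "dz": 0, "gripper": 0.17}, {"ax": 0, "ay": 0, "az": 0, "dx": 0, "dy": 0, "dz": 0, "gripper": 0.17}]}}

```text
time: 10.1
position: [0.5404, -0.0573, 0.2143]
eef_rot: [[-0.122, 0.993, -0.0], [0.993, 0.122, -0.0], [-0.0, -0.0, -1.0]]
ft_force: [-0.2, 1.0, 0.2]
opening: 0.171
```

Run:
```python
from h import *
from workcell import hand_in
im=cams.capture("wrist"); old=cv2.imread("pics/w5.png")[:,:,::-1]
r=[d["location"] for d in nets.masks_of("roller","wrist") if d["location"][0]<110]; print(r)
d=cv2.absdiff(im,np.ascontiguousarray(old))[40:105,235:325].max(2); print("changed px in pocket area",(d>60).sum())
if r and abs(r[0][0]-69.2)<4: print(hand_in())
```

```text
[[72.6, 279.3]]
changed px in pocket area 171
the job is handed in; nothing more can be done
None
```

The stubbed steel roller is in the pocket of its lane (lane a, nearer the robot) against the stop plate, and the job is handed in at about 10 s of the 38 s allowed. I pushed it up from behind with two nearly closed fingertips, at about 40 mm/s with a push of 4–5 N, and slowed to 20 mm/s over the crest. Then I backed the gripper off and lifted it clear.

- **Roller:** the last pictures show it at rest in the pocket. The network put it at row 69, then at row 73 about 0.7 s later; 75 was expected.
- **Unexplained differences:** a direct comparison of those two pictures found 171 changed pixels around the pocket. The red marker I had drawn and a change of about 1 mm in the measured arm position probably account for that and for the row shift. I did not separate these causes.
- **Everything else:** the sleeve, the bush and the other things in view looked untouched in the last picture I viewed. Nothing touched the gripper at the end, with a measured force of about 1 N or less.
- **Setbacks:** the first move calls were refused because some fields were missing, and they moved nothing. In the rack fit, the two ledge corners were off by 2–4 pixels; all other points agreed to about 1 pixel.

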